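# Find the loose panel of the service box and push it open

## Task

To get at the gas outlet in the wooden service box, press with the fingertips on the front part (nearest the robot) of its five identical top panels, one after another, until you find the one that rocks; then push that panel's front edge down until it stands wide open, and leave it so with the hand clear. Do not force the panels that sit firm, and do not pick up or knock the glassware and other things standing about.

Things in the scene. Friction and masses are not known exactly. Their poses are not given: they have to be found in the camera images.
- box: wooden service box fixed to the bench, 200 (its x) by 460 (its y) by 100 mm high; origin under its centre, x away from the robot's side, y along the row towards panel 1. Five identical panels lie flush in its top, 86 mm apart along y, 8 mm dividers between; rail 25 mm deep in front of them, ledge 62 mm deep behind. Bays below: 78 mm wide, hollow down to 6 mm above the bench
- panel1_press (a point): on the top face of panel 1 of 5, counted from the box's +y end: 34 mm in from its front (-x) edge, mid-width. Panel 109 (x) by 75 (y) by 10 mm thick, top 100 mm above the bench, axes as the box's when shut. It pivots on a pin along y, 45 mm behind (+x) this point and 5 mm below the top face; 79 mm of panel lies before the pin, 30 mm behind. Pressing behind the pin moves nothing
- panel1 (a joint): tilt of panel 1, rad: 0 shut and flush; grows as its front goes down into the box and its rear rises; stops at 0.95, wide open. In each start just one of the five is free: it gives under 2 to 4 N at the press point and stays at whatever tilt it is pushed to. The other four are propped from below, out of sight, and give about 1 mm (0.02 rad)
- panel2_press (a point): on the top face of panel 2 of 5, counted from the box's +y end: 34 mm in from its front (-x) edge, mid-width. Panel 109 (x) by 75 (y) by 10 mm thick, top 100 mm above the bench, axes as the box's when shut. It pivots on a pin along y, 45 mm behind (+x) this point and 5 mm below the top face; 79 mm of panel lies before the pin, 30 mm behind. Pressing behind the pin moves nothing
- panel2 (a joint): tilt of panel 2, rad: 0 shut and flush; grows as its front goes down into the box and its rear rises; stops at 0.95, wide open. In each start just one of the five is free: it gives under 2 to 4 N at the press point and stays at whatever tilt it is pushed to. The other four are propped from below, out of sight, and give about 1 mm (0.02 rad)
- panel3_press (a point): on the top face of panel 3 of 5, counted from the box's +y end: 34 mm in from its front (-x) edge, mid-width. Panel 109 (x) by 75 (y) by 10 mm thick, top 100 mm above the bench, axes as the box's when shut. It pivots on a pin along y, 45 mm behind (+x) this point and 5 mm below the top face; 79 mm of panel lies before the pin, 30 mm behind. Pressing behind the pin moves nothing
- panel3 (a joint): tilt of panel 3, rad: 0 shut and flush; grows as its front goes down into the box and its rear rises; stops at 0.95, wide open. In each start just one of the five is free: it gives under 2 to 4 N at the press point and stays at whatever tilt it is pushed to. The other four are propped from below, out of sight, and give about 1 mm (0.02 rad)
- panel4_press (a point): on the top face of panel 4 of 5, counted from the box's +y end: 34 mm in from its front (-x) edge, mid-width. Panel 109 (x) by 75 (y) by 10 mm thick, top 100 mm above the bench, axes as the box's when shut. It pivots on a pin along y, 45 mm behind (+x) this point and 5 mm below the top face; 79 mm of panel lies before the pin, 30 mm behind. Pressing behind the pin moves nothing
- panel4 (a joint): tilt of panel 4, rad: 0 shut and flush; grows as its front goes down into the box and its rear rises; stops at 0.95, wide open. In each start just one of the five is free: it gives under 2 to 4 N at the press point and stays at whatever tilt it is pushed to. The other four are propped from below, out of sight, and give about 1 mm (0.02 rad)
- panel5_press (a point): on the top face of panel 5 of 5, counted from the box's +y end: 34 mm in from its front (-x) edge, mid-width. Panel 109 (x) by 75 (y) by 10 mm thick, top 100 mm above the bench, axes as the box's when shut. It pivots on a pin along y, 45 mm behind (+x) this point and 5 mm below the top face; 79 mm of panel lies before the pin, 30 mm behind. Pressing behind the pin moves nothing
- panel5 (a joint): tilt of panel 5, rad: 0 shut and flush; grows as its front goes down into the box and its rear rises; stops at 0.95, wide open. In each start just one of the five is free: it gives under 2 to 4 N at the press point and stays at whatever tilt it is pushed to. The other four are propped from below, out of sight, and give about 1 mm (0.02 rad)
- stopper: Bystander, to be left alone: black rubber stopper, 34 mm across, 28 mm high, standing on the service box's rear ledge; origin under its centre
- clamp: Bystander, to be left alone: small dark steel clamp boss, 50 mm long and 39 mm high, lying on the rear ledge; origin under its centre
- beaker1: Bystander, to be left alone: glass beaker, 60 mm across, 75 mm high, on the bench to the left of the box; origin under its centre
- beaker2: Bystander, to be left alone: glass beaker, 68 mm across, 85 mm high, on the bench to the right of the box; origin under its centre
- flask: Bystander, to be left alone: conical greenish flask, 76 mm across, 103 mm high, on the bench to the left of the box, further back; origin under its centre
- mortar: Bystander, to be left alone: white ceramic bowl, 90 mm across, 50 mm high, on the bench to the right of the box; origin under its centre
- beaker3: Bystander, to be left alone: small glass beaker, 48 mm across, 55 mm high, on the bench just in front of the box (robot's side); origin under its centre

How it is judged (in metres and radians):
On the way:
1. one panel rocks under a press (tilt above 0.08 rad) (value of joint any of panel1, panel2, panel3, panel4, panel5 above 0.08 rad).
At the end, for the whole second after the job is handed in: The free panel stands tilted open by more than 0.72 rad (of 0.95) and at rest; the other four are still shut (under 0.06 rad) (((value of joint panel1 above 0.72 rad and velocity of joint panel1 below 0.05 rad/s and value of joint each of panel2, panel3, panel4, panel5 below 0.06 rad) or (value of joint panel2 above 0.72 rad and velocity of joint panel2 below 0.05 rad/s and value of joint each of panel1, panel3, panel4, panel5 below 0.06 rad) or (value of joint panel3 above 0.72 rad and velocity of joint panel3 below 0.05 rad/s and value of joint each of panel1, panel2, panel4, panel5 below 0.06 rad) or (value of joint panel4 above 0.72 rad and velocity of joint panel4 below 0.05 rad/s and value of joint each of panel1, panel2, panel3, panel5 below 0.06 rad) or (value of joint panel5 above 0.72 rad and velocity of joint panel5 below 0.05 rad/s and value of joint each of panel1, panel2, panel3, panel4 below 0.06 rad))); the robot touches nothing.
It fails at once if a bystander is lifted or pushed away (moved more than 25 mm) (distance of any of stopper, clamp, beaker1, beaker2, flask, mortar, beaker3 from where it was at the start of the episode above 0.025 m).
It fails at once if a bystander is tipped more than 0.4 rad (angle between any of stopper, clamp, beaker1, beaker2, flask, mortar, beaker3's own z axis and vertical above 0.4 rad).
It fails at once if a panel is forced: struck or leaned on with more than 150 N (contact force between any of the arm, the fingers and panel1 above 150 N or contact force between any of the arm, the fingers and panel2 above 150 N or contact force between any of the arm, the fingers and panel3 above 150 N or contact force between any of the arm, the fingers and panel4 above 150 N or contact force between any of the arm, the fingers and panel5 above 150 N).
It also fails if it takes over 51 s, if anything falls off the work surface, if the arm or the gripper's body presses on something with over 40 N, if the wrist force passes 120 N, or if a joint passes its speed limit or range.

## Robot

A 7-joint arm with a two-finger parallel gripper is mounted at the origin on the work surface. World frame = base frame: x ahead of the robot, y to its left, z up, the work surface at z = 0. Lengths are in m, angles in degrees, forces in N, time in s.
With the tool pointing down it reaches from about 0.425 to 0.875 m from the base axis. Payload 4.7 kg.
Tool frame: the origin (TCP) lies between the finger pads; the fingertips stand 19 mm ahead of it and the grasp point (between the pads) is the TCP; x points along the fingers, z is the direction in which the jaws open and shut, and the axes are right-handed (so a half turn about x gives the same grasp; the last joint's range is limited). The gripper opens to 87 mm and grips with 3 to 60 N. Pads are 19 mm wide; open, the fingers measure 117 mm over their backs; the gripper's body (75 mm by 190 mm) begins 51 mm behind the grasp point.
Start: joints at [69.276, 18.392, -4.016, 83.108, 1.295, 78.541, -3.26], TCP at [0.239, -0.605, 0.242] pointing down, gripper open.
Joint ranges: [-163.93, 163.93], [-17.29, 119.83], [-79.2, 71.16], [3.27, 140.29], [-89.18, 269.18], [5.43, 117.66], [-154.24, 154.24]. Speed limits (degrees/s): [147.25, 147.25, 180, 180, 180, 180, 180].

## Interface

Orientations are given as [roll, pitch, yaw] about the fixed x, y, z axes, in that order (R = Rz(yaw) Ry(pitch) Rx(roll)).
In Python, from cell import monitor, read_camera, camera_model, env, regions_of gives the robot as it stands. The module is installed in compiled form; this text tells all that it offers.
- The arm moves only by the tool step_arm, never from a script. Its argument "deltas" is a list of rows, each a list of 5 numbers: the gripper's target within -1 to 1 (fully open at 1, half-way at 0, shut at -1), then the shift along the tool's x, y, z in m, then the turn about the tool's x in degrees. A call has 1 to 12 rows; each row is the pose to reach, as a shift and turn from the pose commanded when the call began, along the tool's axes at that moment; what a row does not reach only later rows make up. A row lasts 1/8 s, in which the tool goes at most 62.5 mm and 10.7 degrees, less where a joint would pass 70% of its speed; a pose out of reach is approached as far as the arm can. A call with a gripper value outside its range is refused whole. The fingers move at their own pace and stop on an object; "newtons" is the grip in N (left out, the last holds). Time passes only in rows, so rows that repeat a pose let the fingers close. It gives the time, the measured TCP pose, the force and the opening at its end, in the units of the state.
- monitor.get_obs(): the state, without advancing time (a new reading comes with each control period).
- read_camera(name): name is "side" or "top" or "wrist"; returns (picture, depth): 400x640x3 uint8, red, green, blue; 400x640 float32, m along the optical axis (not along the pixel's ray), 0 where there is no reading.
- camera_model(name): a dict with "fx", "fy", "cx", "cy" (pixels), "xyz" and "attitude" of the camera in the world. Camera axes: x right, y down, z forward; pixel columns grow to the right and rows downward; lengths in m; the calibration is good to about 2 mm. A picture is of the moment at which its call begins: read the wrist's pose just before it. camera_model takes no time and is no camera call; for the wrist camera it gives the pose at the moment of the call.
- env.sign_off(): hands the job in, once; it reports no verdict.
Trained networks look in the newest picture that a camera, given by its name, has taken for a name from the list of things; names that differ only in an ending like _2 or _b are one class to them, and where a whole thing is asked for, a point or a joint stands for the part that bears it (a point fixed in the world has none). Each returns a list of dicts, best first, with "p" (0 to 1); they miss things now and then, are a little off and sometimes report something else, mostly with a low value. They report only what shows in the picture. A call takes as long as a camera call.
- regions_of(camera, thing): "pixels" (400x640 bool, what is visible of it) and "pixel" ([column, row] in pixels, amid what is visible of it).
The state is a dict: "time_s": time; "qpos": joint angles; "joint_velocities": joint speeds; "effort": joint torques, N m; "tool_pos": TCP position; "tool_rot": TCP orientation; "force": force on the tool from outside, world axes, zero at the start; "wrist_torque": the same for the moment, N m; "grip_width": finger opening in m.
Only numpy, scipy, OpenCV 4.12 (cv2) and the standard library are available. Lean on these libraries where they do the work, as an engineer would, in place of code of your own. Each camera call takes 0.05 s, during which the arm holds its last target. There are 200 camera calls.

## Working session

There is one attempt and no reset: what is moved stays moved. The work goes in short steps, Python scripts to look and compute and a tool call to move; the robot and the scene stay as the last step left them, time stands still between calls to the robot, and variables do not carry over. Pictures are saved under pics/ and viewed, about 8 in all and at most 12, crops included, and the job is handed in when it is done.

Besides the shell and the picture viewer there is one more tool, called after "Emit:" as name(argument=value, ...) on one line, values as JSON. step_arm: Moves the arm, as the interface text tells. Its arguments: {"type":"object","properties":{"deltas":{"type":"array"},"newtons":{"type":"number"}},"required":["deltas"]}

```bash
mkdir -p pics; cat > h.py <<'E'
import numpy as np, cv2
from cell import monitor, read_camera, camera_model, env, regions_of
from scipy.spatial.transform import Rotation as R
def cloud(name, d):
    m=camera_model(name); v,u=np.mgrid[:400,:640]
    p=np.stack([(u-m['cx'])/m['fx']*d,(v-m['cy'])/m['fy']*d,d],-1)
    a=np.array(m['attitude'],float)
    A=a if a.shape==(3,3) else R.from_euler('xyz',a,degrees=True).as_matrix()
    return p@A.T+np.array(m['xyz'])
def save(n,im): cv2.imwrite('pics/'+n,im[...,::-1])
E
python3 - <<'E'
from h import *
print(monitor.get_obs()); 
for n in('top','side'):
    im,d=read_camera(n); save(n+'1.png',im); print(camera_model(n)); P=cloud(n,d); np.save(n,P)
    z=(abs(P[...,2]-.1)<.006)&(d>0); q=P[z]; print(n,z.sum(),np.percentile(q,[1,50,99],axis=0))
    if n=='top':
        k=cv2.morphologyEx(z.astype(np.uint8),cv2.MORPH_OPEN,np.ones((5,5)))
        c,l,s,_=cv2.connectedComponentsWithStats(k); b=1+s[1:,4].argmax()
        print(s,cv2.minAreaRect(P[l==b][:,:2].astype(np.float32)))
    for t in('box','panel1','stopper','clamp','beaker1','beaker2','flask','mortar','beaker3'):
        for r in regions_of(n,t)[:5 if t=='panel1' else 1]:
            print(t,round(r['p'],2),r['pixel'],np.median(P[r['pixels']],axis=0).round(3))
E
```

```text
{'time_s': 0.0, 'qpos': array([69.27550414, 18.43876947, -4.01677697, 83.1741413 ,  1.29616   ,
       78.54189568, -3.2587266 ]), 'joint_velocities': array([ 0.03778468, -0.06175807,  0.06699057,  0.04899948, -0.05098766,
        0.01724825,  0.01647531]), 'effort': array([-4.00233339e-04, -4.91292715e+01, -4.04081466e-01, -3.12523162e+01,
       -6.38623768e-02,  4.37653530e-02,  1.90866399e-04]), 'tool_pos': array([ 0.23833701, -0.60416981,  0.24047162]), 'tool_rot': array([-176.5875616 ,   89.89031322,  114.94935388]), 'force': array([0.16202515, 0.58841327, 0.08050632]), 'wrist_torque': array([ 0.04363092, -0.0086272 , -0.01450291]), 'grip_width': 0.08695893172737229}
{'fx': 425.74046047844297, 'fy': 425.74046047844297, 'cx': 313.9251653592504, 'cy': 197.3203577444365, 'xyz': array([0.4790916 , 0.00139339, 1.01968833]), 'attitude': array([-173.22528405,    0.57068732,  -91.42800672])}
top 23696 [[ 0.42286729 -0.50563205  0.09592002]
 [ 0.5675781  -0.08170059  0.1003487 ]
 [ 0.91951497  0.31937631  0.10428685]]
[[     0      0    640    400 233537]
 [   450     39    101     71  
[... 1052 characters left out ...]
 [ 0.54938677 -0.01588751  0.09793095]
 [ 2.25893472  0.36271934  0.10509312]]
box 0.66 [331.8, 224.8] [0.524 0.074 0.097]
panel1 0.73 [341.7, 201.3] [ 0.524 -0.025  0.098]
panel1 0.67 [348.6, 162.4] [ 0.555 -0.194  0.098]
panel1 0.61 [327.8, 244.3] [0.492 0.146 0.098]
panel1 0.57 [346.9, 182.1] [ 0.54  -0.111  0.098]
panel1 0.56 [337.0, 220.2] [0.508 0.059 0.098]
stopper 0.75 [297.8, 221.4] [0.586 0.114 0.124]
clamp 0.44 [313.9, 174.8] [ 0.618 -0.068  0.117]
beaker1 0.7 [319.8, 306.4] [0.461 0.279 0.047]
beaker2 0.7 [319.8, 306.4] [0.461 0.279 0.047]
flask 0.56 [268.5, 316.7] [0.554 0.342 0.038]
mortar 0.77 [362.5, 142.9] [ 0.562 -0.394  0.036]
beaker3 0.7 [319.8, 306.4] [0.461 0.279 0.047]
```

View pics/top1.png

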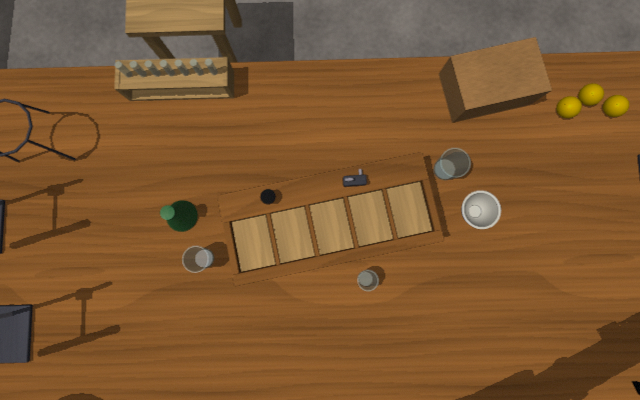

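```bash
cat >> h.py <<'E'
C=np.array([.5438,-.0234,0]); B=R.from_euler('z',10.6,degrees=True).as_matrix()
def press(i): return C+B@np.array([-.100+.025+.0035+.034-.0,.172-.086*(i-1),.1])
def tool(): 
    o=monitor.get_obs(); return np.array(o['tool_pos']),R.from_euler('xyz',o['tool_rot'],degrees=True).as_matrix(),o
E
python3 - <<'E'
from h import *
p,A,o=tool(); print(A.round(4)); print('box in tool axes: x',(A.T@B[:,0]).round(4),'y',(A.T@B[:,1]).round(4))
for i in range(1,6): print(i,press(i).round(4),np.linalg.norm(press(i)[:2]).round(3),(A.T@(press(i)-p)).round(4))
E
```

```text
[[ 0.000e+00  9.302e-01  3.670e-01]
 [-1.000e-04  3.670e-01 -9.302e-01]
 [-1.000e+00 -0.000e+00  1.000e-04]]
box in tool axes: x [-0.      0.9818  0.1897] y [-1.000e-04  1.897e-01 -9.818e-01]
1 [0.4753 0.1388 0.1   ] 0.495 [ 0.1415  0.4931 -0.6047]
2 [0.4911 0.0542 0.1   ] 0.494 [ 0.1415  0.4768 -0.5202]
3 [ 0.5069 -0.0303  0.1   ] 0.508 [ 0.1415  0.4605 -0.4358]
4 [ 0.5228 -0.1148  0.1   ] 0.535 [ 0.1415  0.4442 -0.3513]
5 [ 0.5386 -0.1994  0.1   ] 0.574 [ 0.1416  0.4278 -0.2669]
```

The top view shows the box mid-picture. Its five panels run from pixel (253,243), panel 1, to (408,209), panel 5. Beaker3 stands in front at (368,280), with the stopper at (265,197) and the clamp at (354,183) on the rear ledge. The box's yaw is about 10.6°. First I close the fingers and go over panel 5.

Emit:
step_arm(deltas=[[-1, 0, 0.043, -0.027, 2], [-1, 0.01, 0.086, -0.054, 4], [-1, 0.02, 0.129, -0.081, 6], [-1, 0.03, 0.172, -0.108, 8], [-1, 0.04, 0.214, -0.134, 9], [-1, 0.05, 0.257, -0.16, 10.9], [-1, 0.06, 0.3, -0.187, 10.9], [-1, 0.07, 0.343, -0.214, 10.9], [-1, 0.08, 0.386, -0.24, 10.9], [-1, 0.09, 0.428, -0.267, 10.9], [-1, 0.1, 0.428, -0.267, 10.9], [-1, 0.1, 0.428, -0.267, 10.9]])

```text
time_s: 2.5
tool_pos: [0.5378, -0.1995, 0.1406]
tool_rot: [-100.9, 89.9, 179.7]
force: [0.6, -1.0, 0.4]
grip_width: 0.0001
```

Emit:
step_arm(deltas=[[-1, 0.012, 0, 0, 0], [-1, 0.018, 0, 0, 0], [-1, 0.021, 0, 0, 0], [-1, 0.023, 0, 0, 0], [-1, 0.025, 0, 0, 0], [-1, 0.025, 0, 0, 0]])

```text
time_s: 3.25
tool_pos: [0.5384, -0.1997, 0.1167]
tool_rot: [-39.8, 90.0, -119.2]
force: [-2.4, -1.4, 1.7]
grip_width: 0.0001
```

Emit:
step_arm(deltas=[[-1, 0.001, 0, 0, 0], [-1, 0.002, 0, 0, 0], [-1, 0.003, 0, 0, 0], [-1, 0.003, 0, 0, 0]])

```text
time_s: 3.75
tool_pos: [0.5386, -0.1995, 0.1134]
tool_rot: [-12.8, 90.0, -92.2]
force: [-2.5, -1.5, 1.9]
grip_width: 0.0005
```

Emit:
step_arm(deltas=[[-1, 0.002, 0, 0, 0], [-1, 0.004, 0, 0, 0], [-1, 0.006, 0, 0, 0], [-1, 0.006, 0, 0, 0]])

```text
time_s: 4.25
tool_pos: [0.5392, -0.1992, 0.1075]
tool_rot: [73.2, 89.9, -6.2]
force: [-0.8, -1.9, 1.9]
grip_width: 0.0006
```

```bash
python3 - <<'E'
from h import *
print(monitor.get_obs()['force'])
im,d=read_camera('side'); save('side2.png',cv2.resize(im[110:270,230:450],None,fx=3.5,fy=3.5))
E
```

```text
[-0.84366673 -1.90231931  1.93934705]
```

View pics/side2.png

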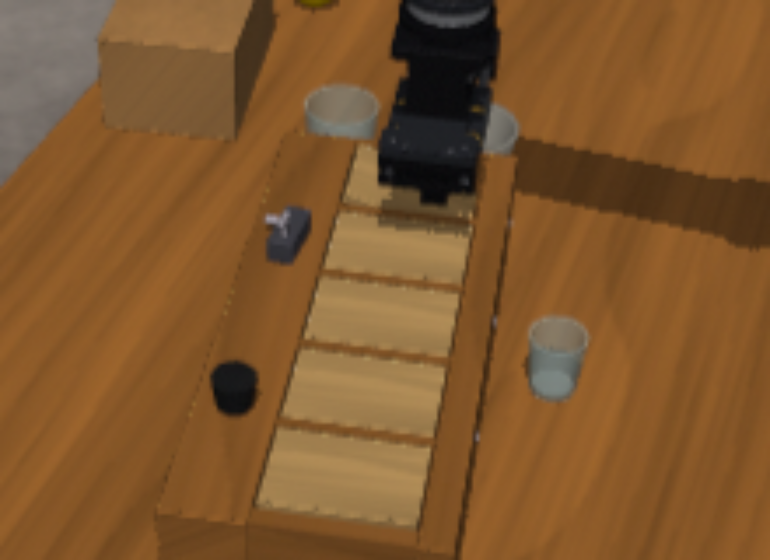

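Panel 5 gives steadily under about 2 N and is already 11 mm down, so it's the free one (the gripper at pixel (435,195) sits over it, bystanders undisturbed). I push it open.

Emit:
step_arm(deltas=[[-1, 0.004, 0, 0, 0], [-1, 0.008, 0, 0, 0], [-1, 0.012, 0, 0, 0], [-1, 0.016, 0, 0, 0], [-1, 0.02, 0, 0, 0], [-1, 0.024, 0, 0, 0], [-1, 0.026, 0, 0, 0], [-1, 0.026, 0, 0, 0]])

```text
time_s: 5.3
tool_pos: [0.5381, -0.1992, 0.081]
tool_rot: [-112.5, 89.9, 168.1]
force: [-1.5, -0.4, 0.8]
grip_width: 0.0004
```

Emit:
step_arm(deltas=[[-1, 0.002, 0, 0, 0], [-1, 0.004, 0, 0, 0], [-1, 0.006, 0, 0, 0], [-1, 0.006, 0, 0, 0]])

```text
time_s: 5.8
tool_pos: [0.5385, -0.1994, 0.0756]
tool_rot: [-62.0, 90.0, -141.4]
force: [-1.8, -0.0, 4.2]
grip_width: 0.0007
```

Emit:
step_arm(deltas=[[-1, 0.001, 0, 0, 0], [-1, 0.002, 0, 0, 0], [-1, 0.003, 0, 0, 0], [-1, 0.003, 0, 0, 0]])

```text
time_s: 6.3
tool_pos: [0.539, -0.1995, 0.0749]
tool_rot: [3.9, 89.9, -75.5]
force: [-7.4, 1.7, 17.1]
grip_width: 0.0007
```

The force jumped to 17 N with no further travel, so the panel is at its stop. I retreat straight up and aside.

Emit:
step_arm(deltas=[[-1, -0.01, 0, 0, 0], [-1, -0.03, 0, 0, 0], [-1, -0.06, 0, 0, 0], [-1, -0.1, 0, 0, 0], [-1, -0.15, 0, 0, 0], [-1, -0.2, 0, 0, 0], [-1, -0.2, -0.04, 0.04, 0], [-1, -0.2, -0.08, 0.09, 0], [-1, -0.2, -0.12, 0.14, 0], [-1, -0.2, -0.16, 0.19, 0], [-1, -0.2, -0.16, 0.19, 0]])

```text
time_s: 7.68
tool_pos: [0.4118, -0.4211, 0.2715]
tool_rot: [-70.6, 89.8, -150.5]
force: [0.3, -0.3, 0.5]
grip_width: 0.0003
```

```bash
python3 - <<'E'
from h import *
o=monitor.get_obs(); print(o['tool_pos'],o['force'])
im,d=read_camera('side'); save('side3.png',cv2.resize(im[100:340,220:460],None,fx=2.4,fy=2.4))
im,d=read_camera('top'); P=cloud('top',d); Q=(P-C)@B
for i in range(1,6):
    y=.172-.086*(i-1); m=(abs(Q[...,1]-y)<.025)&(Q[...,2]<.2)&(Q[...,2]>0)
    s=[]
    for x in np.arange(-.07,.05,.01):
        k=m&(abs(Q[...,0]-x)<.005); s.append(round(float(np.median(Q[k][:,2])),3) if k.any() else None)
    print(i,s)
    if i==5:
        k=m&(Q[...,0]>-.033)&(Q[...,0]<.015); f=np.polyfit(Q[k][:,0],Q[k][:,2],1); print('tilt',np.arctan(f[0]))
for t in('stopper','clamp','beaker3','mortar'):
    for r in regions_of('top',t)[:1]: print(t,r['pixel'],np.median(P[r['pixels']],axis=0).round(3))
E
```

```text
[ 0.41177694 -0.42107553  0.27149462] [ 0.30792609 -0.33706416  0.45999175]
1 [0.1, 0.1, 0.1, 0.1, 0.1, 0.1, 0.1, 0.1, 0.1, 0.1, 0.1, 0.099]
2 [0.1, 0.1, 0.101, 0.1, 0.1, 0.101, 0.1, 0.1, 0.1, 0.1, 0.1, 0.099]
3 [0.1, 0.1, 0.101, 0.1, 0.1, 0.1, 0.1, 0.1, 0.1, 0.1, 0.1, 0.1]
4 [0.1, 0.1, 0.1, 0.1, 0.1, 0.101, 0.1, 0.1, 0.101, 0.1, 0.101, 0.1]
5 [0.01, 0.024, 0.023, 0.039, 0.055, 0.067, 0.082, 0.096, 0.11, 0.12, 0.118, 0.087]
tilt 0.9511557002980879
stopper [266.8, 197.1] [0.589 0.107 0.128]
clamp [352.7, 182.5] [ 0.62  -0.079  0.122]
beaker3 [451.1, 161.8] [ 0.665 -0.317  0.045]
mortar [481.0, 208.7] [ 0.559 -0.38   0.029]
```

View pics/side3.png

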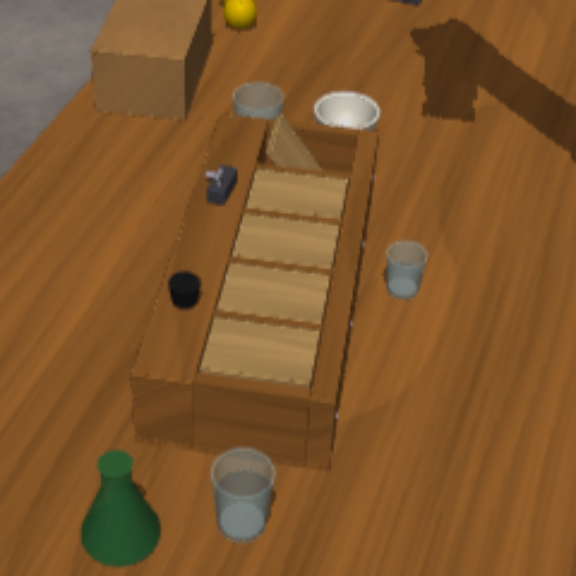

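The picture shows panel 5 wide open at (290,150) and the other four flush. All bystanders are upright in their places and the hand is clear.

```bash
python3 -c "
from cell import env; env.sign_off()"
```

```text
the job is handed in; nothing more can be done
```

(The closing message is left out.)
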